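# Set the filling funnel out over the truffle tray

## Robot

A 6-joint arm with a two-finger parallel gripper is mounted at the origin on the work surface. World frame = base frame: x ahead of the robot, y to its left, z up, the work surface at z = 0. Lengths are in m, angles in rad, forces in N, time in s.
With the tool pointing down it reaches from about 0.375 to 0.975 m from the base axis. Payload 3.8 kg.
Tool frame: the origin (TCP) lies midway between the tips of the shut fingers; the grasp point (between the pads) lies 19 mm behind it; z points along the fingers, y is the direction in which the jaws open and shut (so a half turn about z gives the same grasp; the last joint's range is limited). The gripper opens to 85 mm and grips with 20 to 120 N. Pads are 22 mm wide; open, the fingers measure 114 mm over their backs; the gripper's body (76 mm by 85 mm) begins 54 mm behind the grasp point. The pads swing forward as they close: fully open they stand 13 mm farther back than shut.
Start: joints at [-1.169, 0.264, 1.604, -0, 1.274, -0.037], TCP at [0.287, -0.611, 0.231] pointing down, gripper open.
Joint ranges: [-2.63, 2.63], [-0.94, 2.18], [0.31, 2.57], [-1.31, 4.45], [0, 2.66], [-2.55, 2.55]. Speed limits (rad/s): [2.57, 2.57, 3.14, 3.14, 3.14, 3.14].

## Interface

Orientations are given as a rotation vector (axis times angle).
In Python, from workcell import bot gives the robot as it stands.
- The arm moves only by the tool drive_tool, never from a script. Its argument "deltas" is a list of rows, each an object with "hand": the opening, from 0 (shut) to 1 (fully open); "offset": the shift along the world's x, y, z in cm, a list of three; "angular": the turn, a rotation vector about the world's x, y, z in degrees, a list of three. A call has 1 to 8 rows; each row is the pose to reach, as a shift and turn from the pose commanded when the call began; what a row does not reach only later rows make up. A row lasts 1/8 s, in which the tool goes at most 62.5 mm and 10.7 degrees, less where a joint would pass 70% of its speed; a pose out of reach is approached as far as the arm can. A call with a gripper value outside its range is refused whole. The fingers move at their own pace and stop on an object; "force" is the grip in N (left out, the last holds). Time passes only in rows, so rows that repeat a pose let the fingers close. It gives the time, the measured TCP pose, the force and the opening at its end, in the units of the state.
- bot.read_state(): the state, without advancing time (a new reading comes with each control period).
- bot.read_camera(name): name is "scene" or "top" or "wrist"; returns a dict with "frame" (400x640x3 uint8, blue, green, red), "mtx" (3x3 intrinsics, pixels), "R" (3x3) and "t" (3): a world point X has camera coordinates R X + t. Camera axes: x right, y down, z forward; pixel columns grow to the right and rows downward; lengths in m; the calibration is good to about 2 mm. A picture is of the moment at which its call begins. There is no depth.
- bot.finish_job(): hands the job in, once; it reports no verdict.
The state is a dict: "time": time; "q": joint angles; "joint_vel": joint speeds; "joint_torque": joint torques, N m; "tool_pos": TCP position; "tcp_rot": TCP orientation; "wrist_force": force on the tool from outside, world axes, zero at the start; "torque": the same for the moment, N m; "width": opening from 0.0 (shut) to 1.0 (fully open).
Only numpy, scipy, OpenCV 4.12 (cv2) and the standard library are available. Lean on these libraries where they do the work, as an engineer would, in place of code of your own. Each camera call takes 0.05 s, during which the arm holds its last target. There are 200 camera calls.

## Task

Bring the filling funnel from its parked place out over the truffle tray: push the red sprung button down, slide the tube out, and let the button pop up by itself in the next hole so that it is locked there, without ramming the tube. Then swing the blue clamp lever fully over to the other side, let go of everything, and leave the other things on the table where they are.

Things in the scene. Friction and masses are not known exactly. Their poses are not given: they have to be found in the camera images.
- stand: White-footed steel stand, fixed, with a level square outer tube (34 x 34 mm, 250 mm long, top face 147 mm above the table). Origin on the table under the button's parked place; z up; x runs level along the tube, the way the funnel is to be slid out. Funnel at the +x end, blue clamp lever at the -x end; the lever is to be swung to the -y side.
- parked_hole (a point): Centre of the parked hole on the outer tube's top face (147 mm up). The slot in that face is widened to 18 mm here, and again between two brass strips: the working hole, the next one. The brass insert is set anew for each tray, its hole's centre anywhere from 55 to 85 mm farther along the stand's x; it is not measured: feel it (or see it).
- tube: Aluminium inner tube, sliding along the stand's x inside the outer tube, with the red button and, 205 mm ahead, the steel funnel (84 mm wide). Its origin lies on the stand's origin when parked, and moves with it. About 0.45 kg, friction 2 to 4 N, travel -3 to +105 mm. Over 30 N between its button's shoulder and a hole's edge is ramming. The brass hole has a rubber backing: it gives 1 mm per 5 N, so the stop is firm but not hard.
- button_top (a point): Centre of the top of the red square button: 22 x 22 mm from above (sides along the stand's x and y), 24 mm tall, on a thin neck with a 14 mm shoulder inside the tube. Up, its top is 181 mm above the table, its underside 10 mm above the tube. Pinch it by its sides or press it from above; it goes with the inner tube. A hard push on its side can keep it from rising by friction until eased.
- button (a joint): Button's depth: 0 = up, 0.007 m = fully down. Spring 5 N at 0, 7 N at 3.5 mm, 9 N at 7 mm. Under 3.5 mm in a hole the tube is locked (2 mm play each way); deeper, it slides. Let go between holes, it stays at 3.5 mm under the slot's lips and the tube still slides; at a hole it then springs up to 0 and the tube stops. Held down, it passes over the hole.
- clamp (a joint): Angle of the blue clamp lever: 0 = open, leaning 0.55 rad from vertical to the stand's +y side; 0.55 = upright; 1.1 = fully over, leaning 0.55 rad to the -y side (clamped, end stop). Starts at 0 to 0.2. It turns about a pin along the stand's x at stand point (-110, 0, 160) mm, stays where it is left, and takes 1 to 2 N at its tip.
- clamp_tip (a point): Centre of the 22 mm blue ball on the end of the clamp lever, 65 mm from its pin; the lever's rod is 11 mm thick.
- drip_cup: Bystander: small white ceramic cup, 54 mm across, 42 mm tall, standing under the funnel's parked place; not to be disturbed. Origin at its underside.
- flavour: Bystander: small amber bottle, 34 mm across, 70 mm tall; not to be disturbed. Origin at its underside.
- pearls: Bystander: jar, 56 mm across, 75 mm tall; not to be disturbed. Origin at its underside.
- cutter: Bystander: steel ring cutter, 72 mm across, 40 mm tall; not to be disturbed. Origin at its underside.
- palette_knife: Bystander: spatula with a black handle lying flat, 240 mm long; not to be disturbed. Origin at its underside.
- bowl: Bystander: steel bowl, 130 mm across, 60 mm tall; not to be disturbed. Origin at its underside.
- beaker: Bystander: blue mug, 76 mm across, 90 mm tall; not to be disturbed. Origin at its underside.

How it is judged:
By the outcome, as a careful person would: the job done as asked, in the order asked, and still so for the second after the job is handed in, with the robot touching nothing.
It also fails if it takes over 48 s, if anything falls off the work surface, if the arm or the gripper's body presses on something with over 40 N, if the wrist force passes 120 N, or if a joint passes its speed limit or range.

## Working session

There is one attempt and no reset: what is moved stays moved. The work goes in short steps, Python scripts to look and compute and a tool call to move; the robot and the scene stay as the last step left them, time stands still between calls to the robot, and variables do not carry over. Pictures are saved under pics/ and viewed, about 8 in all and at most 12, crops included, and the job is handed in when it is done.

Besides the shell and the picture viewer there is one more tool, called after "Emit:" in YAML: its name, and indented under it one key for each argument. drive_tool: Moves the arm, as the interface text tells. Its arguments: {"type":"object","properties":{"deltas":{"type":"array"},"force":{"type":"number"}},"required":["deltas"]}

```bash
mkdir -p pics
cat > h.py <<'E'
import numpy as np, cv2
from workcell import bot
def ray(c,u,v):
    d=c['R'].T@np.linalg.inv(c['mtx'])@np.array([u,v,1.]); o=-c['R'].T@c['t']; return o,d/np.linalg.norm(d)
def plane(c,u,v,z):
    o,d=ray(c,u,v); return o+d*(z-o[2])/d[2]
def tri(c1,p1,c2,p2):
    A=np.zeros((3,3));b=np.zeros(3);L=[]
    for c,p in((c1,p1),(c2,p2)):
        o,d=ray(c,*p);P=np.eye(3)-np.outer(d,d);A+=P;b+=P@o;L.append((o,P))
    X=np.linalg.solve(A,b); return X,[np.linalg.norm(P@(X-o)) for o,P in L]
def proj(c,X):
    p=c['mtx']@(c['R']@np.array(X)+c['t']); return p[:2]/p[2]
def blobs(im,col,amin=30):
    h=cv2.cvtColor(im,cv2.COLOR_BGR2HSV)
    if col=='red': m=cv2.inRange(h,(0,140,60),(8,255,255))|cv2.inRange(h,(172,140,60),(180,255,255))
    else: m=cv2.inRange(h,(100,130,50),(128,255,255))
    n,l,s,ce=cv2.connectedComponentsWithStats(m)
    return m,[(s[i].tolist(),ce[i].round(1).tolist()) for i in range(1,n) if s[i][4]>=amin]
E
python3 - <<'E'
from h import *
print(bot.read_state())
ims=[]
for n in('scene','top'):
    c=bot.read_camera(n); cv2.imwrite(f'pics/{n}0.png',c['frame']); print(n,-c['R'].T@c['t'],c['mtx'][0,0])
    for k in('red','blue'): print(k,blobs(c['frame'],k)[1])
E
```

```text
{'time': 0.0, 'q': array([-1.16891877e+00,  2.64763631e-01,  1.60540104e+00,  2.70959226e-06,
        1.27368469e+00, -3.69458824e-02]), 'joint_vel': array([ 0.00249177, -0.00070608, -0.00042532, -0.0004195 , -0.00019377,
       -0.00018201]), 'joint_torque': array([ 7.94379594e-04, -5.15105224e+01, -3.67315865e+01, -5.38445875e-05,
        1.29509746e-02,  2.09957918e-06]), 'tool_pos': array([ 0.28647197, -0.61037753,  0.22994036]), 'tcp_rot': array([-3.06410876e+00, -6.83300498e-01,  6.38772770e-04]), 'wrist_force': array([-0.20368225, -1.06590502, -0.91083126]), 'torque': array([ 0.00092311, -0.03810943, -0.04881164]), 'width': 0.9980448235515514}
scene [ 1.30569733 -0.29198967  0.80343808] 367.5467761982836
red [([0, 0, 9, 17, 123], [3.3, 7.1]), ([372, 0, 39, 41, 1216], [391.5, 16.8]), ([489, 0, 89, 79, 1687], [548.0, 42.1]), ([205, 13, 16, 67, 412], [212.5, 45.4]), ([193, 15, 10, 26, 117], [197.3, 26.6]), ([118, 16, 73, 24, 1187], [154.0, 26.9]), ([48, 28, 24, 19, 265], [60.3, 39.4]), ([369, 51, 11, 20, 169], [373.7, 59.8]), ([200, 53, 11, 41, 175], [205.6, 71.5]), ([115, 54, 87
[... 269 characters left out ...]
.0]), ([334, 151, 14, 7, 57], [340.5, 154.1]), ([0, 163, 5, 14, 58], [1.7, 168.9]), ([35, 162, 14, 8, 81], [40.6, 165.7]), ([16, 168, 12, 7, 50], [21.5, 171.1]), ([273, 209, 10, 12, 84], [277.4, 214.1]), ([325, 268, 15, 7, 61], [332.5, 271.8]), ([258, 352, 20, 22, 177], [267.4, 363.6]), ([197, 374, 26, 26, 386], [211.7, 389.4])]
blue [([167, 118, 43, 27, 786], [187.1, 130.9]), ([426, 163, 13, 22, 110], [431.2, 173.9]), ([228, 201, 11, 26, 110], [233.4, 211.7])]
top [0.38229378 0.09066658 1.53386966] 404.321971351613
red [([417, 118, 12, 12, 68], [421.0, 124.2]), ([355, 192, 7, 6, 40], [358.0, 194.6])]
blue [([389, 195, 7, 10, 44], [391.7, 199.8]), ([533, 201, 102, 75, 6639], [581.6, 236.5])]
```

View pics/scene0.png

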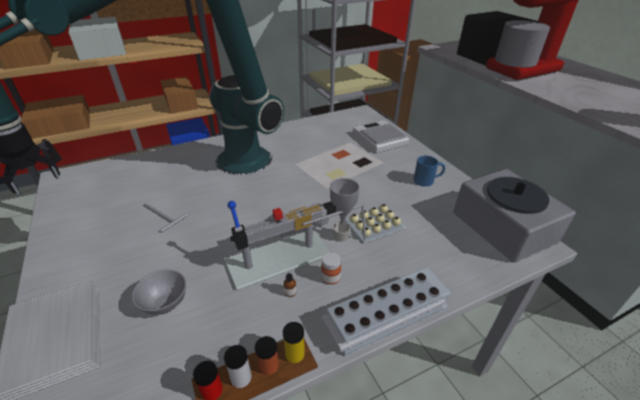

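View pics/top0.png

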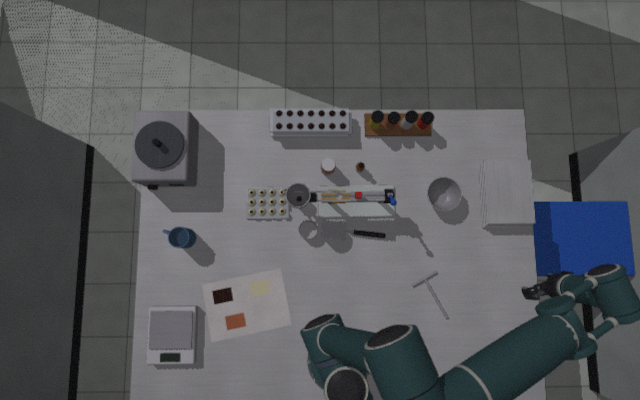

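The scene view shows the red button at (277,214), brass insert near (305,216), lever ball at (232,204) and funnel at (344,190). The top view shows the button at (358,195) and the ball at (392,200), so the stand's x runs roughly along world +y.

Run:
```python
from h import *
from scipy.spatial.transform import Rotation as Ro
s=bot.read_camera('scene');t=bot.read_camera('top')
def pick(c,k,u,v): 
    m,b=blobs(c['frame'],k,20); return min(b,key=lambda x:np.hypot(x[1][0]-u,x[1][1]-v))
b1=pick(t,'red',358,195);b2=pick(s,'red',277,214)
print('button',tri(t,b1[1],s,b2[1]), plane(t,*b1[1],.18))
l1=pick(t,'blue',391,200);l2=pick(s,'blue',233,211)
print(l1,l2,'lever',tri(t,l1[1],s,l2[1]))
# outer tube white-ish top-face mask in top view
h=cv2.cvtColor(t['frame'],cv2.COLOR_BGR2HSV)
for n,p,z in(('funnel',(298,195),.2),('bottle',(360,167),.07),('jar',(328,165),.075),('knife',(369,234),.01),('knife2',(354,232),.01),('k3',(386,236),.01),('bowl',(444,194),.05)): print(n,plane(t,*p,z).round(3))
crop=cv2.resize(t['frame'][150:250,270:420],None,fx=5,fy=5,interpolation=cv2.INTER_CUBIC);cv2.imwrite('pics/c1.png',crop)
w=bot.read_camera('wrist'); T=Ro.from_rotvec(bot.read_state()['tcp_rot']).as_matrix()
print('wristcam in tcp',T.T@(-w['R'].T@w['t']-bot.read_state()['tool_pos']), (w['R']@T).round(3), w['mtx'][0,0]); print(T.round(3))
```

```text
button (array([ 0.58337968, -0.06128685,  0.16599818]), [np.float64(0.00025995397616959063), np.float64(0.0002599539761696231)]) [ 0.58123418 -0.05997391  0.18      ]
([389, 195, 7, 10, 44], [391.7, 199.8]) ([228, 201, 11, 26, 110], [233.4, 211.7]) lever (array([ 0.56084936, -0.1706295 ,  0.19674216]), [np.float64(0.0001292227182484166), np.float64(0.0001292227182484508)])
funnel [0.578 0.142 0.2  ]
bottle [ 0.701 -0.082  0.07 ]
jar [0.707 0.037 0.075]
knife [ 0.456 -0.118  0.01 ]
knife2 [ 0.464 -0.061  0.01 ]
k3 [ 0.448 -0.182  0.01 ]
bowl [ 0.602 -0.396  0.05 ]
wristcam in tcp [ 0.06947325  0.00030875 -0.14156172] [[-0.     1.     0.001]
 [-0.961  0.    -0.277]
 [-0.277 -0.001  0.961]] 297.93865442197676
[[ 0.905  0.425 -0.   ]
 [ 0.425 -0.905  0.001]
 [ 0.    -0.001 -1.   ]]
```

View pics/c1.png

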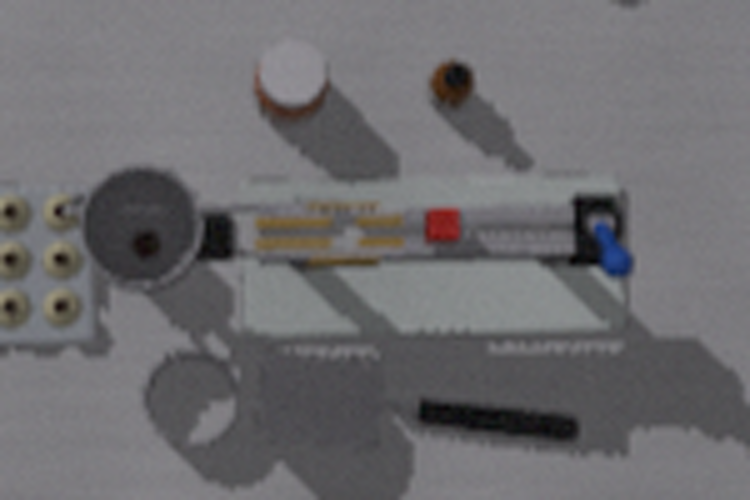

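The crop shows the red button at (443,224), four brass strips with the gap centred near (345,230), about 68 mm ahead of the button, and the blue ball at (617,262) leaning toward the robot. I'll move over the button with the jaws across the tube and look from close up.

Emit:
drive_tool:
  deltas:
    - {"hand": 1,"offset": [0,0,5],"angular": [0,0,0]}
    - {"hand": 0.6,"offset": [14.7,27,8],"angular": [0,0,30]}
    - {"hand": 0.6,"offset": [29.4,57,8],"angular": [0,0,65]}
    - {"hand": 0.6,"offset": [29.4,57,8],"angular": [0,0,65]}
    - {"hand": 0.6,"offset": [29.4,57,8],"angular": [0,0,65]}
    - {"hand": 0.6,"offset": [29.4,57,8],"angular": [0,0,65]}
    - {"hand": 0.6,"offset": [29.4,57,8],"angular": [0,0,65]}
    - {"hand": 0.6,"offset": [29.4,57,8],"angular": [0,0,65]}

```text
time: 1.25
tool_pos: [0.488, -0.2211, 0.3031]
tcp_rot: [2.217, 2.225, 0.0]
wrist_force: [0.8, -0.3, 0.2]
width: 0.603
```

Emit:
drive_tool:
  deltas:
    - {"hand": 0.6,"offset": [0,0,0],"angular": [0,0,0]}
    - {"hand": 0.6,"offset": [0,0,0],"angular": [0,0,0]}

```text
time: 1.5
tool_pos: [0.4873, -0.223, 0.3028]
tcp_rot: [2.217, 2.225, -0.001]
wrist_force: [0.4, -0.4, -0.5]
width: 0.601
```

Emit:
drive_tool:
  deltas:
    - {"hand": 0.6,"offset": [4.6,6,0],"angular": [0,0,0]}
    - {"hand": 0.6,"offset": [9.3,12,0],"angular": [0,0,0]}
    - {"hand": 0.6,"offset": [9.3,18,0],"angular": [0,0,0]}
    - {"hand": 0.6,"offset": [9.3,18,0],"angular": [0,0,0]}
    - {"hand": 0.6,"offset": [9.3,18,0],"angular": [0,0,0]}

```text
time: 2.12
tool_pos: [0.5804, -0.0437, 0.3025]
tcp_rot: [2.218, 2.224, -0.002]
wrist_force: [0.6, -0.8, 0.7]
width: 0.598
```

Run:
```python
from h import *
s=bot.read_state();print(s['tool_pos'],s['tcp_rot'],s['q'])
w=bot.read_camera('wrist');np.savez('w1.npz',**w)
cv2.imwrite('pics/w1.png',w['frame']);print(blobs(w['frame'],'red',100)[1],blobs(w['frame'],'blue',100)[1])
```

```text
[ 0.58036834 -0.04368567  0.30251377] [ 2.21832127e+00  2.22447246e+00 -1.63131859e-03] [-1.17416342e-01  5.24881529e-02  1.71654631e+00 -8.70041069e-04
  1.37315355e+00 -1.20014311e-01]
[([311, 199, 22, 26, 556], [321.5, 211.6]), ([497, 259, 46, 37, 669], [516.2, 274.6])] [([277, 303, 47, 38, 566], [301.0, 323.9])]
```

View pics/w1.png

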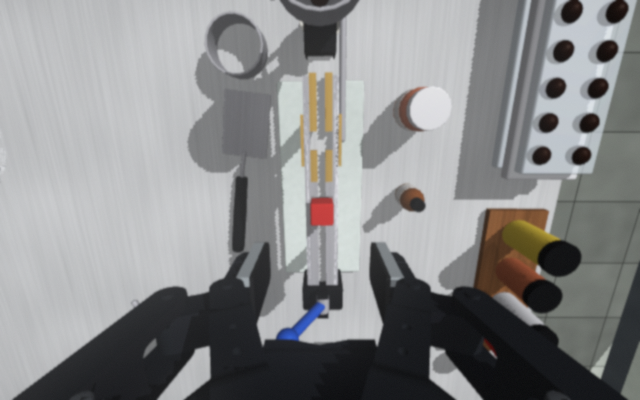

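The wrist view shows the button at (321,211), brass strips with the hole gap at about (320,141), and the blue ball at (288,335). I'll measure these.

Run:
```python
from h import *
w=dict(np.load('w1.npz'));f=w['frame']
h=cv2.cvtColor(f,cv2.COLOR_BGR2HSV)
m=cv2.inRange(h,(12,90,80),(30,255,255)); m[:,:295]=0;m[:,348:]=0;m[195:]=0
n,l,s,ce=cv2.connectedComponentsWithStats(m)
for i in range(1,n):
    if s[i][4]>20: print(s[i].tolist(),ce[i].round(1),plane(w,*ce[i],.147).round(4),'ends',plane(w,ce[i][0],s[i][1],.147)[1].round(4),plane(w,ce[i][0],s[i][1]+s[i][3],.147)[1].round(4))
r=blobs(f,'red')[0][195:230,305:340]; print(r.sum(1)//255); 
print(f[195:230,321,2])
for v in(199,218,225): print(v,plane(w,322,v,.181).round(4),plane(w,322,v,.157).round(4))
print('btn',plane(w,322,(199+225)/2,.169))
for z in (.205,.21,.215): print('ball',plane(w,288,335,z).round(4))
```

```text
[309, 73, 7, 58, 351] [312.4 101.2] [0.5728 0.0398 0.147 ] ends 0.0645 0.0123
[325, 73, 7, 58, 389] [328.1 101. ] [0.5877 0.04   0.147 ] ends 0.0645 0.0124
[339, 115, 2, 50, 98] [339.5 139.5] [0.5992 0.0043 0.147 ] ends 0.0273 -0.0207
[301, 116, 3, 49, 97] [301.8 139.9] [0.5623 0.0038 0.147 ] ends 0.0263 -0.0209
[311, 151, 6, 30, 177] [313.5 165.6] [ 0.5737 -0.0214  0.147 ] ends -0.0069 -0.0372
[326, 150, 6, 31, 184] [328.5 165.2] [ 0.5887 -0.0209  0.147 ] ends -0.0059 -0.0371
[ 0  0  0  0 18 20 20 20 20 22 22 22 22 22 22 22 22 22 22 22 22 22 22 22
 22 22 22 22 21 19  0  0  0  0  0]
[133 123 124 142 152 154 155 160 174 193 199 200 198 198 198 197 197 196
 196 194 196 195 195 196 196 195 195 194 191 182 161 142 137 139 143]
199 [ 0.5821 -0.0467  0.181 ] [ 0.5823 -0.0534  0.157 ]
218 [ 0.5822 -0.0651  0.181 ] [ 0.5824 -0.0735  0.157 ]
225 [ 0.5822 -0.0721  0.181 ] [ 0.5824 -0.081   0.157 ]
btn [ 0.58225725 -0.0631503   0.169     ]
ball [ 0.55   -0.1755  0.205 ]
ball [ 0.5506 -0.1713  0.21  ]
ball [ 0.5512 -0.1671  0.215 ]
```

Emit:
drive_tool:
  deltas:
    - {"hand": 0.6,"offset": [0.16,-1.8,-5],"angular": [0,0,0.7]}
    - {"hand": 0.6,"offset": [0.16,-1.8,-10],"angular": [0,0,0.7]}
    - {"hand": 0.6,"offset": [0.16,-1.8,-13],"angular": [0,0,0.7]}
    - {"hand": 0.6,"offset": [0.16,-1.8,-14.4],"angular": [0,0,0.7]}
    - {"hand": 0.4,"offset": [0.16,-1.8,-14.4],"angular": [0,0,0.7]}
  force: 30

```text
time: 2.8
tool_pos: [0.5814, -0.0624, 0.1583]
tcp_rot: [-2.206, -2.235, 0.002]
wrist_force: [-0.4, -0.0, 0.2]
width: 0.41
```

Run:
```python
from h import *
w=bot.read_camera('wrist');s=bot.read_state();print(s['tool_pos'],s['wrist_force'])
cv2.imwrite('pics/w2.png',w['frame'][100:400,170:470])
```

```text
[ 0.58247565 -0.06218121  0.15967153] [ 0.39859588 -1.1094702   0.50350228]
```

View pics/w2.png

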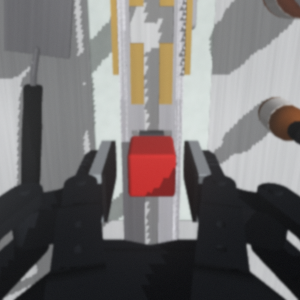

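The button sits centred between the pads, at (152,168) in the crop. Closing now.

Emit:
drive_tool:
  deltas:
    - {"hand": 0.2,"offset": [0,0,0],"angular": [0,0,0]}
    - {"hand": 0.1,"offset": [0,0,0],"angular": [0,0,0]}
    - {"hand": 0.1,"offset": [0,0,0],"angular": [0,0,0]}
    - {"hand": 0.1,"offset": [0,0,0],"angular": [0,0,0]}
  force: 30

```text
time: 3.35
tool_pos: [0.5825, -0.0611, 0.1599]
tcp_rot: [2.204, 2.237, 0.001]
wrist_force: [-4.2, -2.3, 5.9]
width: 0.25
```

Emit:
drive_tool:
  deltas:
    - {"hand": 0.1,"offset": [0,0,-0.2],"angular": [0,0,0]}
    - {"hand": 0.1,"offset": [0,0,-0.4],"angular": [0,0,0]}
    - {"hand": 0.1,"offset": [0,0,-0.55],"angular": [0,0,0]}
    - {"hand": 0.1,"offset": [0,0,-0.6],"angular": [0,0,0]}
    - {"hand": 0.1,"offset": [0,0,-0.6],"angular": [0,0,0]}

```text
time: 3.98
tool_pos: [0.5826, -0.0611, 0.1543]
tcp_rot: [2.204, 2.237, 0.001]
wrist_force: [-4.0, -1.8, 8.8]
width: 0.249
```

Emit:
drive_tool:
  deltas:
    - {"hand": 0.1,"offset": [0,0.1,0],"angular": [0,0,0]}
    - {"hand": 0.1,"offset": [0,0.25,0],"angular": [0,0,0]}
    - {"hand": 0.1,"offset": [0,0.4,0],"angular": [0,0,0]}

```text
time: 4.35
tool_pos: [0.5825, -0.0571, 0.1543]
tcp_rot: [2.204, 2.237, 0.001]
wrist_force: [-5.2, -2.5, 8.5]
width: 0.25
```

Emit:
drive_tool:
  deltas:
    - {"hand": 0.1,"offset": [0,0.4,0],"angular": [0,0,0]}
    - {"hand": 0.1,"offset": [-0.01,1.0,0],"angular": [0,0,0]}
    - {"hand": 0.1,"offset": [-0.02,1.6,0],"angular": [0,0,0]}
    - {"hand": 0.1,"offset": [-0.03,2.2,0],"angular": [0,0,0]}
    - {"hand": 0.1,"offset": [-0.04,2.8,0],"angular": [0,0,0]}
    - {"hand": 0.1,"offset": [-0.05,3.3,0],"angular": [0,0,0]}
    - {"hand": 0.1,"offset": [-0.05,3.6,0],"angular": [0,0,0]}
    - {"hand": 0.1,"offset": [-0.05,3.6,0],"angular": [0,0,0]}

```text
time: 5.35
tool_pos: [0.582, -0.0205, 0.1543]
tcp_rot: [2.204, 2.238, 0.002]
wrist_force: [-4.3, 0.2, 7.9]
width: 0.25
```

Emit:
drive_tool:
  deltas:
    - {"hand": 0.4,"offset": [0,0,0],"angular": [0,0,0]}
    - {"hand": 0.5,"offset": [0,0,0],"angular": [0,0,0]}
    - {"hand": 0.5,"offset": [0,0,2],"angular": [0,0,0]}
    - {"hand": 0.5,"offset": [0,0,5],"angular": [0,0,0]}
    - {"hand": 0,"offset": [0.05,-3.4,5],"angular": [0,0,0]}
    - {"hand": 0,"offset": [0.05,-3.4,5],"angular": [0,0,0]}
    - {"hand": 0,"offset": [0.05,-3.4,5],"angular": [0,0,0]}
    - {"hand": 0,"offset": [0.05,-3.4,5],"angular": [0,0,0]}

```text
time: 6.35
tool_pos: [0.582, -0.0544, 0.2028]
tcp_rot: [-2.204, -2.238, -0.0]
wrist_force: [-0.7, -0.6, -0.8]
width: 0.002
```

Run:
```python
from h import *
w=bot.read_camera('wrist');s=bot.read_state();print(s['tool_pos'],s['wrist_force'],s['width'])
f=w['frame'];h=cv2.cvtColor(f,cv2.COLOR_BGR2HSV)
b=[x for x in blobs(f,'red',100)[1] if abs(x[1][0]-320)<40];print(b)
for x in b:
  u=x[1][0];v0=x[0][1];v1=v0+x[0][3];print('top back edge',plane(w,u,v1,.1775),'base front',plane(w,u,v0,.1535))
cv2.imwrite('pics/w3.png',f[0:400,170:470])
```

```text
[ 0.58191823 -0.05436522  0.20270019] [-0.64312317  0.43789567  0.35121043] 0.003336957724355139
[([302, 158, 37, 41, 1417], [320.0, 178.5])]
top back edge [ 0.58137789 -0.03087816  0.1775    ] base front [ 0.58108476 -0.01027695  0.1535    ]
```

View pics/w3.png

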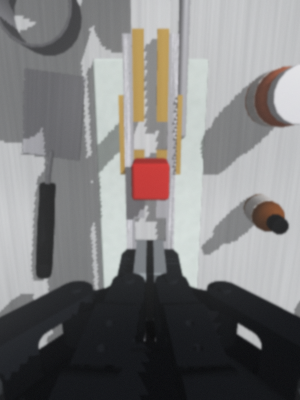

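The button has stayed at about y = −0.020 under the lips, at (150,180) in the crop, with the hole ahead of it near (145,135). Next I'll lower the shut fingers behind it and push.

Emit:
drive_tool:
  deltas:
    - {"hand": 0,"offset": [-0.05,0,-2],"angular": [0,0,0]}
    - {"hand": 0,"offset": [-0.05,0,-4.0],"angular": [0,0,0]}
    - {"hand": 0,"offset": [-0.05,0.5,-4.0],"angular": [0,0,0]}
    - {"hand": 0,"offset": [-0.05,1.0,-4.0],"angular": [0,0,0]}
    - {"hand": 0,"offset": [-0.05,1.3,-4.0],"angular": [0,0,0]}
    - {"hand": 0,"offset": [-0.05,1.6,-4.0],"angular": [0,0,0]}
    - {"hand": 0,"offset": [-0.05,1.9,-4.0],"angular": [0,0,0]}
    - {"hand": 0,"offset": [-0.05,2.2,-4.0],"angular": [0,0,0]}

```text
time: 7.4
tool_pos: [0.5819, -0.035, 0.1634]
tcp_rot: [2.202, 2.236, -0.003]
wrist_force: [-0.4, -7.1, -1.3]
width: -0.003
```

Emit:
drive_tool:
  deltas:
    - {"hand": 0,"offset": [0,0.15,0],"angular": [0,0,0]}
    - {"hand": 0,"offset": [0,0.3,0],"angular": [0,0,0]}
    - {"hand": 0,"offset": [0,0.45,0],"angular": [0,0,0]}
    - {"hand": 0,"offset": [-0.01,0.6,0],"angular": [0,0,0]}
    - {"hand": 0,"offset": [-0.02,0.75,0],"angular": [0,0,0]}
    - {"hand": 0,"offset": [-0.02,0.9,0],"angular": [0,0,0]}

```text
time: 8.15
tool_pos: [0.5818, -0.026, 0.1634]
tcp_rot: [2.202, 2.236, -0.003]
wrist_force: [-0.1, -8.2, -1.6]
width: -0.001
```

Emit:
drive_tool:
  deltas:
    - {"hand": 0,"offset": [0,0.1,0],"angular": [0,0,0]}
    - {"hand": 0,"offset": [0,0.2,0],"angular": [0,0,0]}
    - {"hand": 0,"offset": [0,0.3,0],"angular": [0,0,0]}
    - {"hand": 0,"offset": [0,0.4,0],"angular": [0,0,0]}

```text
time: 8.65
tool_pos: [0.5817, -0.022, 0.1634]
tcp_rot: [2.202, 2.236, -0.003]
wrist_force: [-0.2, -6.4, -1.9]
width: -0.001
```

Emit:
drive_tool:
  deltas:
    - {"hand": 0,"offset": [0,0.1,0],"angular": [0,0,0]}
    - {"hand": 0,"offset": [0,0.2,0],"angular": [0,0,0]}

```text
time: 8.9
tool_pos: [0.5817, -0.0197, 0.1636]
tcp_rot: [2.203, 2.236, -0.002]
wrist_force: [-1.0, -5.4, 1.6]
width: -0.004
```

Emit:
drive_tool:
  deltas:
    - {"hand": 0,"offset": [0,0.1,0],"angular": [0,0,0]}
    - {"hand": 0,"offset": [0,0.1,0],"angular": [0,0,0]}

```text
time: 9.15
tool_pos: [0.5818, -0.0169, 0.1636]
tcp_rot: [2.204, 2.237, 0.001]
wrist_force: [0.2, -1.6, 1.7]
width: -0.002
```

Run:
```python
from h import *
w=bot.read_camera('wrist');f=w['frame'];s=bot.read_state();print(s['tool_pos'],s['wrist_force'])
b=[x for x in blobs(f,'red',100)[1] if abs(x[1][0]-320)<40];print(b)
x=b[0];u0,v0,wd,ht=x[0][:4]
for z in(.174,.1775,.181): print(z,'width',(plane(w,u0+wd,v0+ht-4,z)-plane(w,u0,v0+ht-4,z))[0],'back',plane(w,320,v0+ht,z)[1])
c=bot.read_camera('scene');t=bot.read_camera('top')
p=[min((q for q in blobs(k['frame'],'red',15)[1]),key=lambda q:np.hypot(*(np.array(q[1])-proj(k,(.581,.004,.167)))))[1] for k in(t,c)]
print(p,tri(t,p[0],c,p[1]))
cv2.imwrite('pics/w4.png',f[0:400,170:470])
```

```text
[ 0.58178271 -0.01688221  0.16345383] [ 0.20808618 -1.29592604  1.41877515]
[([296, 193, 48, 57, 2523], [319.3, 221.5])]
0.174 width 0.022978735528801253 back -0.008954537623046384
0.1775 width 0.022366261040516755 back -0.007312790702096804
0.181 width 0.021753786552232257 back -0.005671043781147224
[[421.2, 124.3], [300.7, 207.2]] (array([ 0.79150219, -0.15927609,  0.38629893]), [np.float64(0.07487588708231559), np.float64(0.07487588708231567)])
```

View pics/w4.png

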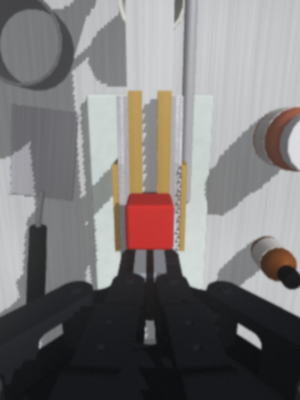

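Emit:
drive_tool:
  deltas:
    - {"hand": 0,"offset": [0,0.1,0],"angular": [0,0,0]}
    - {"hand": 0,"offset": [0,0.1,0],"angular": [0,0,0]}

```text
time: 9.55
tool_pos: [0.5817, -0.0159, 0.163]
tcp_rot: [2.205, 2.237, 0.001]
wrist_force: [-0.3, -1.2, -0.4]
width: 0.002
```

Emit:
drive_tool:
  deltas:
    - {"hand": 0,"offset": [0,0.1,0],"angular": [0,0,0]}
    - {"hand": 0,"offset": [0,0.15,0],"angular": [0,0,0]}

```text
time: 9.8
tool_pos: [0.5816, -0.0152, 0.163]
tcp_rot: [2.204, 2.237, -0.001]
wrist_force: [0.7, -5.4, 1.3]
width: -0.001
```

Emit:
drive_tool:
  deltas:
    - {"hand": 0,"offset": [0,0.1,0],"angular": [0,0,0]}
    - {"hand": 0,"offset": [0,0.1,0],"angular": [0,0,0]}

```text
time: 10.05
tool_pos: [0.5816, -0.0147, 0.163]
tcp_rot: [2.204, 2.237, -0.002]
wrist_force: [1.0, -5.5, 1.8]
width: -0.003
```

Emit:
drive_tool:
  deltas:
    - {"hand": 0,"offset": [0,0.1,0],"angular": [0,0,0]}
    - {"hand": 0,"offset": [0,0.1,0],"angular": [0,0,0]}

```text
time: 10.3
tool_pos: [0.5816, -0.0143, 0.163]
tcp_rot: [2.203, 2.236, -0.003]
wrist_force: [0.4, -8.7, 1.7]
width: 0.003
```

Emit:
drive_tool:
  deltas:
    - {"hand": 0,"offset": [0,-1.2,0],"angular": [0,0,0]}
    - {"hand": 0,"offset": [0,-2,3],"angular": [0,0,0]}
    - {"hand": 0,"offset": [0,-3,9],"angular": [0,0,0]}
    - {"hand": 0,"offset": [-5,-7,10],"angular": [0,0,0]}
    - {"hand": 0,"offset": [-8.7,-12,10],"angular": [0,0,0]}
    - {"hand": 0,"offset": [-8.7,-15.7,10],"angular": [0,0,0]}
    - {"hand": 0,"offset": [-8.7,-15.7,10],"angular": [0,0,0]}

```text
time: 11.18
tool_pos: [0.4935, -0.1712, 0.2626]
tcp_rot: [-2.209, -2.233, -0.001]
wrist_force: [-0.4, 0.5, 0.4]
width: -0.005
```

Run:
```python
from h import *
s=bot.read_state();print(s['tool_pos'],s['wrist_force'])
c=bot.read_camera('scene');t=bot.read_camera('top');w=bot.read_camera('wrist')
p=[]
for k in(t,c):
    g=proj(k,(.581,.004,.169)); q=min(blobs(k['frame'],'red',15)[1],key=lambda q:np.hypot(*(np.array(q[1])-g)));p.append(q[1]);print(g,q)
print(tri(t,p[0],c,p[1]))
cv2.imwrite('pics/v5.png',np.hstack([cv2.resize(c['frame'][150:270,210:370],None,fx=3,fy=3),w['frame'][:360,150:450]]))
print(blobs(w['frame'],'red',100)[1],blobs(w['frame'],'blue',100)[1])
```

```text
[ 0.49353371 -0.17115372  0.2626149 ] [-0.3835425   0.51128052  0.38478284]
[338.94607392 195.19803834] ([335, 192, 7, 7, 44], [338.2, 195.1])
[299.17274234 205.96765767] ([296, 202, 10, 11, 79], [300.5, 206.9])
(array([0.58206449, 0.00681702, 0.16546836]), [np.float64(0.0005295864997503142), np.float64(0.0005295864997502412)])
[([503, 0, 29, 14, 125], [516.9, 5.5]), ([590, 191, 50, 43, 1070], [617.9, 209.4]), ([567, 273, 67, 50, 1609], [595.2, 293.9])] [([389, 203, 40, 42, 995], [407.5, 224.9])]
```

View pics/v5.png

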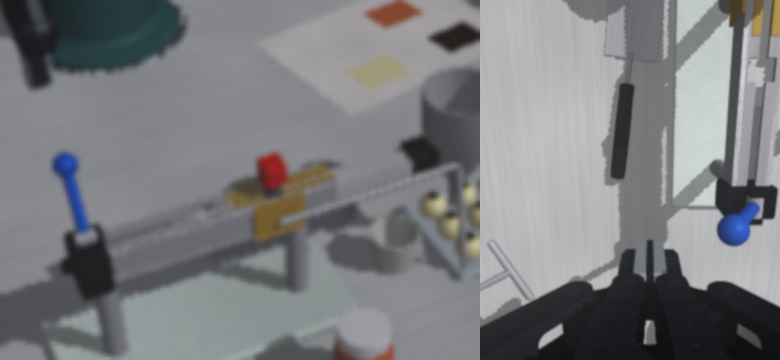

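The scene crop shows the button up at (272,170) in the middle of the brass insert, and the lever still leaning toward the robot. The wrist half shows the ball at (735,228). Before the lever I'll check the lock with a gentle push back from the front.

Emit:
drive_tool:
  deltas:
    - {"hand": 0,"offset": [3,6,0],"angular": [0,0,0]}
    - {"hand": 0,"offset": [6,11.5,0],"angular": [0,0,0]}
    - {"hand": 0,"offset": [8.75,17,0],"angular": [0,0,0]}
    - {"hand": 0,"offset": [8.75,21,-2],"angular": [0,0,0]}
    - {"hand": 0,"offset": [8.75,21,-7],"angular": [0,0,0]}
    - {"hand": 0,"offset": [8.75,21,-9.9],"angular": [0,0,0]}
    - {"hand": 0,"offset": [8.75,20.5,-9.9],"angular": [0,0,0]}
    - {"hand": 0,"offset": [8.75,20.2,-9.9],"angular": [0,0,0]}

```text
time: 12.32
tool_pos: [0.5826, 0.0329, 0.165]
tcp_rot: [2.204, 2.238, 0.002]
wrist_force: [-0.6, -1.2, 1.3]
width: -0.001
```

Emit:
drive_tool:
  deltas:
    - {"hand": 0,"offset": [0,-0.2,0],"angular": [0,0,0]}
    - {"hand": 0,"offset": [0,-0.4,0],"angular": [0,0,0]}
    - {"hand": 0,"offset": [0,-0.4,0],"angular": [0,0,0]}

```text
time: 12.7
tool_pos: [0.5823, 0.0281, 0.1647]
tcp_rot: [2.205, 2.236, 0.002]
wrist_force: [-0.6, 0.2, 0.3]
width: 0.001
```

Emit:
drive_tool:
  deltas:
    - {"hand": 0,"offset": [0,-0.1,0],"angular": [0,0,0]}
    - {"hand": 0,"offset": [0,-0.2,0],"angular": [0,0,0]}
    - {"hand": 0,"offset": [0,-0.3,0],"angular": [0,0,0]}
    - {"hand": 0,"offset": [0,-0.4,0],"angular": [0,0,0]}

```text
time: 13.2
tool_pos: [0.582, 0.0246, 0.1639]
tcp_rot: [2.205, 2.238, 0.001]
wrist_force: [-0.5, 1.4, 0.7]
width: -0.001
```

Emit:
drive_tool:
  deltas:
    - {"hand": 0,"offset": [0,-0.1,0],"angular": [0,0,0]}
    - {"hand": 0,"offset": [0,-0.2,0],"angular": [0,0,0]}

```text
time: 13.45
tool_pos: [0.582, 0.0232, 0.1639]
tcp_rot: [-2.205, -2.237, -0.002]
wrist_force: [0.4, 4.8, 1.0]
width: -0.001
```

Emit:
drive_tool:
  deltas:
    - {"hand": 0,"offset": [0,-0.1,0],"angular": [0,0,0]}
    - {"hand": 0,"offset": [0,-0.2,0],"angular": [0,0,0]}

```text
time: 13.7
tool_pos: [0.582, 0.0223, 0.1639]
tcp_rot: [-2.204, -2.236, -0.004]
wrist_force: [0.7, 9.3, 1.7]
width: -0.002
```

Pushing 1.1 mm harder moved it only 0.9 mm while the force rose to 9 N, so it is locked both ways. Now the lever.

Emit:
drive_tool:
  deltas:
    - {"hand": 0,"offset": [0,1,0],"angular": [0,0,0]}
    - {"hand": 0,"offset": [0,1.5,5],"angular": [0,0,0]}
    - {"hand": 0,"offset": [0,1.5,10],"angular": [0,0,0]}
    - {"hand": 0,"offset": [-3,-4,10],"angular": [0,0,0]}
    - {"hand": 0,"offset": [-5,-9,10],"angular": [0,0,0]}
    - {"hand": 0,"offset": [-7,-14.5,10],"angular": [0,0,0]}
    - {"hand": 0,"offset": [-9,-19.5,10],"angular": [0,0,0]}
    - {"hand": 0,"offset": [-9,-19.5,10],"angular": [0,0,0]}

```text
time: 14.7
tool_pos: [0.49, -0.1778, 0.2635]
tcp_rot: [2.211, 2.232, -0.004]
wrist_force: [-0.1, 1.3, 0.0]
width: -0.002
```

Emit:
drive_tool:
  deltas:
    - {"hand": 0,"offset": [0,0,-3],"angular": [0,0,0]}
    - {"hand": 0,"offset": [0,0,-5.9],"angular": [0,0,0]}
    - {"hand": 0,"offset": [1,0,-5.9],"angular": [0,0,0]}
    - {"hand": 0,"offset": [2,0,-5.9],"angular": [0,0,0]}
    - {"hand": 0,"offset": [3,0,-5.9],"angular": [0,0,0]}

```text
time: 15.32
tool_pos: [0.524, -0.1746, 0.2066]
tcp_rot: [2.202, 2.236, 0.002]
wrist_force: [0.5, 0.3, -0.4]
width: 0.002
```

Emit:
drive_tool:
  deltas:
    - {"hand": 0,"offset": [0.8,0.2,-0.2],"angular": [0,0,0]}
    - {"hand": 0,"offset": [1.6,0.2,-0.2],"angular": [0,0,0]}
    - {"hand": 0,"offset": [2.4,0.2,-0.2],"angular": [0,0,0]}
    - {"hand": 0,"offset": [3.2,0.2,-0.2],"angular": [0,0,0]}
    - {"hand": 0,"offset": [4.0,0.2,-0.2],"angular": [0,0,0]}
    - {"hand": 0,"offset": [4.8,0.2,-0.2],"angular": [0,0,0]}
    - {"hand": 0,"offset": [5.4,0.2,-0.2],"angular": [0,0,0]}

```text
time: 16.2
tool_pos: [0.5763, -0.1723, 0.2024]
tcp_rot: [-2.205, -2.237, 0.0]
wrist_force: [-1.8, -0.0, -0.0]
width: -0.001
```

Emit:
drive_tool:
  deltas:
    - {"hand": 0,"offset": [0.3,0,0],"angular": [0,0,0]}
    - {"hand": 0,"offset": [0.6,0,0],"angular": [0,0,0]}
    - {"hand": 0,"offset": [0.8,0,0],"angular": [0,0,0]}

```text
time: 16.58
tool_pos: [0.5837, -0.1725, 0.2024]
tcp_rot: [-2.205, -2.237, 0.001]
wrist_force: [-1.6, -0.3, -0.6]
width: -0.001
```

Emit:
drive_tool:
  deltas:
    - {"hand": 0,"offset": [0.2,0,0],"angular": [0,0,0]}
    - {"hand": 0,"offset": [0.4,0,0],"angular": [0,0,0]}
    - {"hand": 0,"offset": [0.6,0,0],"angular": [0,0,0]}

```text
time: 16.95
tool_pos: [0.5898, -0.1726, 0.2028]
tcp_rot: [-2.205, -2.238, 0.0]
wrist_force: [-2.8, -0.8, -1.2]
width: -0.002
```

Emit:
drive_tool:
  deltas:
    - {"hand": 0,"offset": [0.15,0,0],"angular": [0,0,0]}
    - {"hand": 0,"offset": [0.3,0,0],"angular": [0,0,0]}

```text
time: 17.2
tool_pos: [0.5928, -0.1725, 0.2028]
tcp_rot: [-2.205, -2.238, 0.0]
wrist_force: [-1.5, 0.5, -1.4]
width: -0.0
```

Emit:
drive_tool:
  deltas:
    - {"hand": 0,"offset": [0.15,0,0],"angular": [0,0,0]}
    - {"hand": 0,"offset": [0.3,0,0],"angular": [0,0,0]}

```text
time: 17.45
tool_pos: [0.5939, -0.1725, 0.2026]
tcp_rot: [-2.202, -2.235, 0.005]
wrist_force: [-10.3, -0.8, 2.3]
width: -0.004
```

Emit:
drive_tool:
  deltas:
    - {"hand": 0,"offset": [0.15,0,0],"angular": [0,0,0]}
    - {"hand": 0,"offset": [0.3,0,0],"angular": [0,0,0]}

```text
time: 17.7
tool_pos: [0.5942, -0.1725, 0.2025]
tcp_rot: [-2.199, -2.232, 0.011]
wrist_force: [-18.0, 0.4, 7.2]
width: -0.002
```

Run:
```python
from h import *
s=bot.read_state();print(s['tool_pos'],s['wrist_force'])
c=bot.read_camera('scene');w=bot.read_camera('wrist')
cv2.imwrite('pics/v6.png',np.hstack([cv2.resize(c['frame'][150:270,190:350],None,fx=3,fy=3),w['frame'][:360,170:470]]))
```

```text
[ 0.59420823 -0.17249474  0.20248721] [-17.9781647    0.43508369   7.24556837]
```

View pics/v6.png

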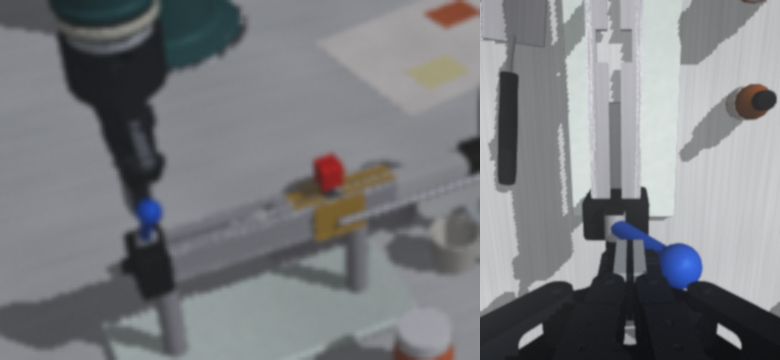

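The lever is over on the far side, with the ball at (680,265) in the wrist half, and firm on its end stop: 18 N for no further movement. Backing off.

Emit:
drive_tool:
  deltas:
    - {"hand": 0,"offset": [-2,0,0],"angular": [0,0,0]}
    - {"hand": 0,"offset": [-5,0,0],"angular": [0,0,0]}
    - {"hand": 0,"offset": [-8,0,4],"angular": [0,0,0]}
    - {"hand": 0,"offset": [-9,-4,9],"angular": [0,0,0]}
    - {"hand": 0,"offset": [-11,-9,12],"angular": [0,0,0]}
    - {"hand": 0,"offset": [-13,-14,12],"angular": [0,0,0]}
    - {"hand": 0,"offset": [-13,-14,12],"angular": [0,0,0]}

```text
time: 18.68
tool_pos: [0.4685, -0.3162, 0.3246]
tcp_rot: [2.207, 2.229, -0.0]
wrist_force: [0.8, 0.3, 0.5]
width: -0.001
```

Run:
```python
from h import *
s=bot.read_state();print(s['tool_pos'],s['wrist_force'])
c=bot.read_camera('scene');t=bot.read_camera('top')
for col,g in(('red',(.581,.004,.169)),('blue',(.61,-.1715,.2))):
    p=[min(blobs(k['frame'],col,12)[1],key=lambda q:np.hypot(*(np.array(q[1])-proj(k,g))))[1] for k in(t,c)]
    print(col,p,tri(t,p[0],c,p[1]))
a=cv2.imread('pics/top0.png');d=cv2.absdiff(a,t['frame']).max(2)
cv2.imwrite('pics/v7.png',np.vstack([cv2.resize(c['frame'][140:300,120:460],(765,360)),cv2.resize(t['frame'][140:260,260:515],None,fx=2,fy=2,dst=None) if 0 else cv2.resize(t['frame'][150:255,240:575],(765,240))]))
```

```text
[ 0.46854754 -0.31623715  0.3246252 ] [0.81569684 0.33303177 0.46521152]
red [[339.3, 195.0], [299.3, 207.3]] (array([0.5823828 , 0.00307099, 0.16561248]), [np.float64(0.0005480090855470107), np.float64(0.0005480090855470034)])
blue [[391.1, 185.7], [239.1, 221.5]] (array([ 0.60813418, -0.16914575,  0.20030868]), [np.float64(0.000312017687197957), np.float64(0.00031201768719792903)])
```

View pics/v7.png

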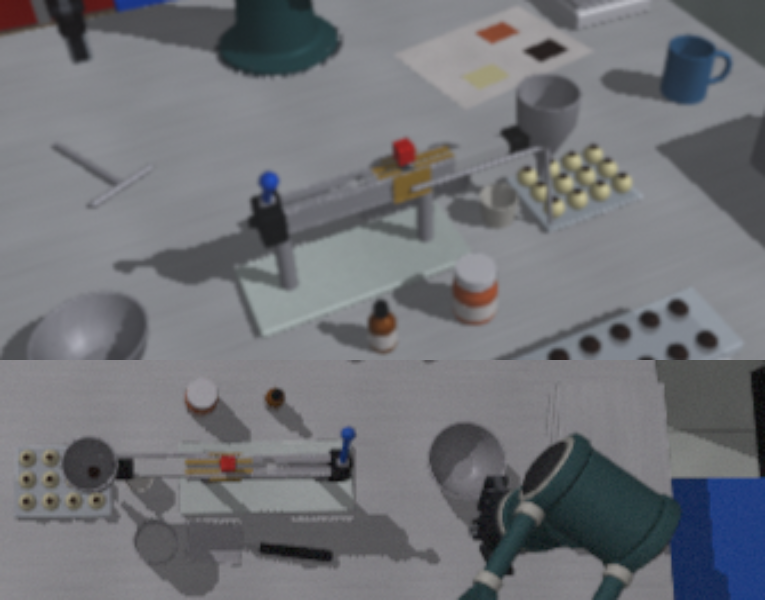

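The final view shows the funnel over the tray, the button up at (403,150) in the brass hole, the lever over to the far side, the other things where they were, and the arm clear. Handing in.

```bash
python3 -c "
from workcell import bot
print(bot.finish_job())"
```

```text
the job is handed in; nothing more can be done
None
```

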